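# Free the stuck trimmer head and park it in its guard

### The arm

A 6-joint arm with a two-finger parallel gripper is mounted at the origin on the work surface. World frame = base frame: x ahead of the robot, y to its left, z up, the work surface at z = 0. Lengths are in mm, angles in rad, forces in N, time in s.
With the tool pointing down it reaches from about 275 to 1000 mm from the base axis. Payload 8.4 kg.
Tool frame: the origin (TCP) lies at the very end of the fingers, on their centre line; the grasp point (between the pads) lies 19 mm behind it; z points along the fingers, y is the line along which they close (so a half turn about z gives the same grasp; the last joint's range is limited). The gripper opens to 85 mm and grips with 20 to 120 N. Pads are 22 mm wide; open, the fingers measure 114 mm over their backs; the gripper's body (76 mm by 85 mm) begins 54 mm behind the grasp point. The pads swing forward as they close: fully open they stand 13 mm farther back than shut.
Start: joints at [1.148, 0.353, 1.633, -0, 1.155, -0.002], TCP at [255.306, 570.48, 231.281] pointing down, gripper open.
Joint ranges: [-2.63, 2.63], [-0.92, 2.1], [0.06, 2.66], [-1.3, 4.44], [0, 2.69], [-3.02, 3.02]. Speed limits (rad/s): [2.22, 2.22, 2.79, 3.14, 3.14, 3.14].

### API

Orientations are given as [roll, pitch, yaw] about the fixed x, y, z axes, in that order (R = Rz(yaw) Ry(pitch) Rx(roll)).
In Python, from rig import sensors, grab_frame, camera_params, order gives the robot as it stands. The module is installed in compiled form; this text tells all that it offers.
- The arm moves only by the tool move_arm, never from a script. Its argument "motion" is a list of rows, each a list of 7 numbers: the turn, a rotation vector about the tool's x, y, z in shares of 120 degrees (1.0 is 120 degrees), then the shift along the tool's x, y, z in shares of 0.75 m (1.0 is 0.75 m), then the finger opening in m, from 0 to 0.0854. A call has 1 to 8 rows; each row is the pose to reach, as a shift and turn from the pose commanded when the call began, along the tool's axes at that moment; what a row does not reach only later rows make up. A row lasts 1/8 s, in which the tool goes at most 62.5 mm and 10.7 degrees, less where a joint would pass 70% of its speed; a pose out of reach is approached as far as the arm can. A shift or turn number past 1, either way, is cut back to 1. A call with a gripper value outside its range is refused whole. The fingers move at their own pace and stop on an object; "grip_force" is the grip in N (left out, the last holds). Time passes only in rows, so rows that repeat a pose let the fingers close. It gives the time, the measured TCP pose, the force, the opening and the grip force at its end, in the units of the state.
- sensors.sense(): the state, without advancing time (a new reading comes with each control period).
- grab_frame(name): name is "scene" or "top" or "wrist"; returns (picture, depth): 420x560x3 uint8, red, green, blue; 420x560 float32, mm along the optical axis (not along the pixel's ray), 0 where there is no reading.
- camera_params(name): a dict with "camera_matrix" (3x3 intrinsics, pixels), "world_from_camera" (4x4, takes a point from camera to world coordinates). Camera axes: x right, y down, z forward; pixel columns grow to the right and rows downward; lengths in mm; the calibration is good to about 2 mm. A picture is of the moment at which its call begins: read the wrist's pose just before it. camera_params takes no time and is no camera call; for the wrist camera it gives the pose at the moment of the call.
- order.sign_off(): hands the job in; it is judged then, once.
The state is a dict: "clock": time; "qpos": joint angles; "qvel": joint speeds; "joint_efforts": joint torques, N m; "eef_pos": TCP position; "tcp_rot": TCP orientation; "contact_force": force on the tool from outside, world axes, zero at the start; "wrist_torque": the same for the moment, N m; "opening": opening from 0.0 (shut) to 1.0 (fully open); "grasp_force": force on a finger pad.
Only numpy, scipy, OpenCV 4.12 (cv2) and the standard library are available. Lean on these libraries where they do the work, as an engineer would, in place of code of your own. Each camera call takes 0.05 s, during which the arm holds its last target. There are 200 camera calls.

### The job

The head of the paper trimmer is stuck on its rail with dried paint. Push it along the rail towards the guard until it breaks free, slide it on, without shooting it along, until it rests pressed lightly against the rubber stop hidden inside the guard, without ramming the stop, and then swing the lock lever on top of the guard fully over to its other side. Leave the head resting on its stop, and leave the other things on the table where they are.

Things in the scene. Friction and masses are not known exactly. Their poses are not given: they have to be found in the camera images.
- trimmer: Paper trimmer, fixed: grey board 500 mm along its x, from y = -140 to +50 mm, 20 mm thick. Origin at table height, under the rail's axis, halfway along the board; z up. The rail, an aluminium strip 30 mm wide, top 28 mm above the table, runs along the trimmer's x at y = 0. The dried paint under the head's nose gives way once, to a push along +x of about 8 to 22 N, within 15 mm.
- guard_mouth (a point): Centre of the guard's open mouth, 43 mm above the table. The guard is a grey tunnel on the board, from here 150 mm on along the trimmer's +x, 80 mm wide, top 72 mm above the table. Unseen inside: a stop with a rubber buffer (1.5 N per mm, 16 mm of travel), elsewhere each time: at first touch the head's origin is 65 to 25 mm short of this mouth. Over 16 N is ramming.
- cutter_head: Sliding head, black, 70 mm along the rail, 56 mm wide, top 32 mm above its origin. Origin on the rail's axis, 20 mm above the table (board's top), mid-length. Slides only along its x (same as the trimmer's, + to the guard). Once free it slides with 2 to 4 N of friction and stays where left; that friction also holds it against 2 N of buffer push.
- fin_top (a point): Top centre of the head's grey grip fin, an upright block 20 mm along the rail, 26 mm across, 46 mm tall above the head's top. It is centred over the head's origin, 98 mm above the table.
- tongue_tip (a point): Front end of the head's steel tongue, 20 mm wide and 10 mm thick, 115 mm ahead of the head's origin, 42 mm above the table. It goes into the guard and meets the buffer.
- lock_lever (a joint): Angle of the lock lever on the guard's roof: near 0 it leans to the trimmer's +y side (unlocked), at 1.2 rad, the end of its range, equally to the -y side (locked). Stays where left; about 1 N at the tip moves it. Its axis lies along the trimmer's x, through x = 190 mm, y = 0, 94 mm above the table; grey foot block 70 mm across, 50 mm along the rail, up to 97 mm.
- lock_lever_tip (a point): Centre of the black ball, 26 mm in diameter, on the end of the lever's 10 mm steel rod, 55 mm from the lever's axis.
- paint_pump_a: White paint bottle with pump, 72 mm across, 190 mm tall; bystander, origin under its centre.
- paint_pump_b: Blue paint bottle with pump, 72 mm across, 190 mm tall; bystander, origin under its centre.
- brush_cup: Steel cup, 72 mm across, 100 mm tall; bystander, origin under its centre.
- paint_jar: Glass jar, 68 mm across, 75 mm tall; bystander, origin under its centre.
- chalk_tray: Open blue tray, 120 x 160 x 40 mm; bystander, origin under its centre.
- tape_roll: Roll of tape lying on the trimmer's board, 68 mm across, 22 mm high; bystander.
- paint_brush: Paint brush lying on the trimmer's board, 170 mm long; bystander.

How it is judged:
By the outcome, as a careful person would: the job done as asked, in the order asked, and still so for the second after the job is handed in, with the robot touching nothing.
It also fails if it takes over 58 s, if anything falls off the work surface, if the arm or the gripper's body presses on something with over 40 N, if the wrist force passes 120 N, or if a joint passes its speed limit or range.

## Working session

There is one attempt and no reset: what is moved stays moved. The work goes in short steps, Python scripts to look and compute and a tool call to move; the robot and the scene stay as the last step left them, time stands still between calls to the robot, and variables do not carry over. Pictures are saved under pics/ and viewed, at most 10 in all, crops included, and the job is handed in when it is done.

Besides the shell and the picture viewer there is one more tool, called after "Request:" as name(argument=value, ...), one argument or row to a line, values as JSON. move_arm: Moves the arm, as the interface text tells. Its arguments: {"type":"object","properties":{"motion":{"type":"array","items":{"type":"array","items":{"type":"number"}}},"grip_force":{"type":"number"}},"required":["motion"]}

```bash
mkdir -p pics; python3 - <<'E'
from rig import sensors, grab_frame, camera_params
import cv2,numpy as np
for n in("scene","top"):
    p,d=grab_frame(n); cv2.imwrite(f"pics/{n}0.png",p[:,:,::-1]); np.savez(f"pics/{n}0.npz",p=p,d=d,**camera_params(n))
    print(n,camera_params(n))
print(sensors.sense())
E
```

```text
scene {'camera_matrix': array([[488.96841369,   0.        , 279.88241449],
       [  0.        , 488.96841369, 209.26285258],
       [  0.        ,   0.        ,   1.        ]]), 'world_from_camera': array([[-7.71288030e-01,  3.50411679e-01, -5.31343985e-01,
         1.26658798e+03],
       [ 6.36168091e-01,  3.98020183e-01, -6.60961492e-01,
         9.03379106e+02],
       [-2.01229958e-02, -8.47815775e-01, -5.29908932e-01,
         8.68977627e+02],
       [ 0.00000000e+00,  0.00000000e+00,  0.00000000e+00,
         1.00000000e+00]])}
top {'camera_matrix': array([[501.37959539,   0.        , 277.51832878],
       [  0.        , 501.37959539, 205.72540351],
       [  0.        ,   0.        ,   1.        ]]), 'world_from_camera': array([[ 1.88695411e-02, -9.94943128e-01,  9.86514708e-02,
         3.36877497e+02],
       [-9.99751605e-01, -1.76056831e-02,  1.36662998e-02,
        -4.27664184e+01],
       [-1.18603646e-02, -9.88848431e-02, -9.95028200e-01,
         1.69647568e+03],
       [ 0.00000000e+00,  0.00000000e+00,  0.00000000e+00,
         1.00000000e+00]])}
{'clock': 0.1, 'qpos': array([ 1.14760043e+00,  3.53596815e-01,  1.63405305e+00, -1.40143756e-05,
        1.15514063e+00, -2.43311542e-03]), 'qvel': array([ 5.26545398e-04,  2.65953595e-04, -1.99298387e-03,  1.20636866e-03,
        2.89545676e-05, -3.52320243e-04]), 'joint_efforts': array([ 5.84648387e-04, -6.06353617e+01, -3.42820466e+01,  1.21270464e-04,
        4.03236379e-03, -3.55302757e-05]), 'eef_pos': array([255.1423996 , 570.10719745, 230.62840645]), 'tcp_rot': array([-3.14039479e+00,  9.89977665e-06,  2.72083555e+00]), 'contact_force': array([-0.45479767, -0.16936523,  0.03720988]), 'wrist_torque': array([ 0.02519343, -0.03819257, -0.01076286]), 'grasp_force': 0.0, 'opening': 1.0019077163889634}
```

View pics/scene0.png

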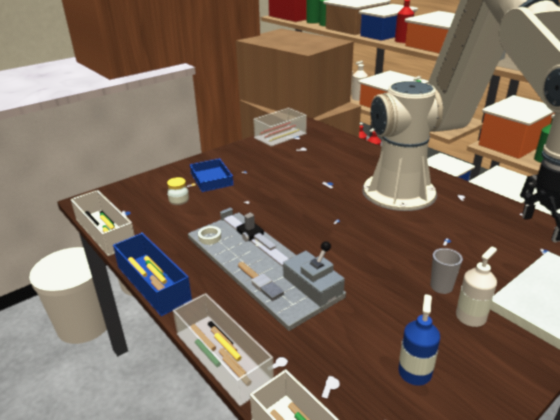

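View pics/top0.png

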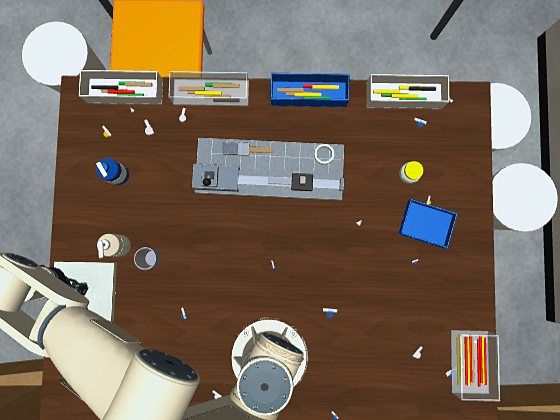

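The scene view shows the trimmer at about (265,265), with the guard at (315,275) and the lever ball at (326,246). In the top view the board spans (193,138)–(344,199). The guard is on the left (+x trimmer ≈ +y world), the fin is at (302,181) and the ball at (208,182).

```bash
cat > h.py <<'E'
import numpy as np
def cloud(z):
    K,T,d=z['camera_matrix'],z['world_from_camera'],z['d'].astype(float)
    v,u=np.indices(d.shape)
    P=np.stack([(u-K[0,2])/K[0,0]*d,(v-K[1,2])/K[1,1]*d,d],-1)
    return P@T[:3,:3].T+T[:3,3]
E
python3 - <<'E'
from h import *; import cv2
z=np.load('pics/top0.npz'); W=cloud(z); p=z['p']
print('table z', np.median(W[230:240,300:340,2]))
roi=np.zeros(W.shape[:2],bool); roi[130:205,185:352]=1
m=roi&(W[...,2]>12)&(W[...,2]<130)
r=cv2.minAreaRect(W[m][:,:2].astype(np.float32)); print('board',r,cv2.boxPoints(r))
for a,b in((14,24),(24,34),(45,60),(66,78),(85,102),(102,150)):
    k=roi&(W[...,2]>a)&(W[...,2]<b)
    if k.sum()>3: print(a,b,k.sum(),np.median(W[k],0),cv2.minAreaRect(W[k][:,:2].astype(np.float32)))
v,u=np.nonzero(roi&(W[...,2]>78))
for a in zip(u,v): print(a,W[a[1],a[0]].round(),p[a[1],a[0]])
c=p[125:210,180:355,::-1]; cv2.imwrite('pics/c.png',cv2.resize(c,None,fx=4.5,fy=4.5,interpolation=cv2.INTER_CUBIC))
E
```

```text
table z -1.2677715027500653
board ((643.9122924804688, 20.02142333984375), (518.385009765625, 215.46861267089844), 88.12934112548828) [[ 527.7745  -235.51614]
 [ 743.12823 -242.54977]
 [ 760.0501   275.559  ]
 [ 544.69635  282.59262]]
14 24 4296 [647.50413992 -20.69750241  19.50494694] ((641.9103393554688, 11.000228881835938), (500.3691101074219, 211.60935974121094), 88.0729751586914)
24 34 1282 [614.46372251   2.63349304  26.43227779] ((629.3906860351562, 11.035797119140625), (496.4347839355469, 188.3929443359375), 88.38069152832031)
45 60 504 [583.28462744 -85.9789676   50.06485268] ((631.55078125, 10.78997802734375), (159.90997314453125, 491.3211669921875), 1.0295416116714478)
66 78 679 [588.61720634 162.98772683  71.79445295] ((589.3970947265625, 83.42317962646484), (359.1139221191406, 80.69133758544922), 88.52081298828125)
85 102 262 [593.83286646 191.18645487  96.70566756] ((581.3059692382812, 59.95100402832031), (335.9477844238281, 70.60511779785156), 85.8097915649414)
102 150 95 [586.02671602 200.38538285 108.30834704] ((568.56982421875, 63.32933044433594), (322.5968627929687
[... 28230 characters left out ...]
 159 164]
(np.int64(216), np.int64(187)) [555. 181.  82.] [122 138 156]
(np.int64(217), np.int64(187)) [555. 178.  80.] [129 148 165]
(np.int64(215), np.int64(188)) [552. 184.  78.] [119 134 133]
(np.int64(267), np.int64(189)) [ 337.  -43. 1696.] [144 157 166]
(np.int64(350), np.int64(191)) [ 337.  -43. 1696.] [88 56 33]
(np.int64(235), np.int64(192)) [ 337.  -43. 1696.] [139 151 162]
(np.int64(251), np.int64(195)) [ 337.  -43. 1696.] [80 84 84]
(np.int64(293), np.int64(195)) [ 337.  -43. 1696.] [145 159 169]
(np.int64(289), np.int64(201)) [ 337.  -43. 1696.] [89 57 34]
(np.int64(199), np.int64(202)) [ 337.  -43. 1696.] [90 57 34]
(np.int64(325), np.int64(203)) [ 337.  -43. 1696.] [94 60 36]
```

View pics/c.png

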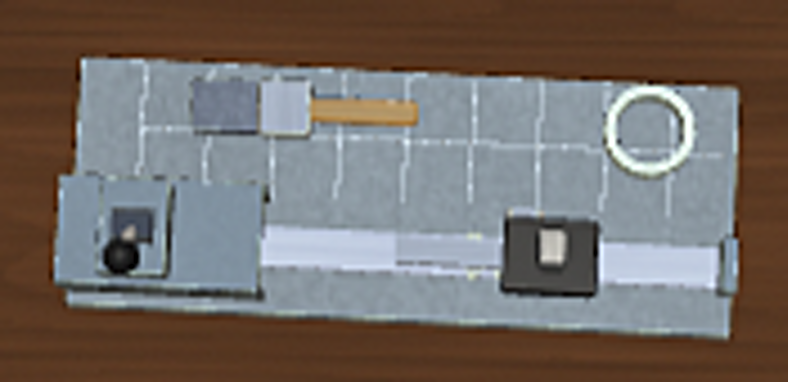

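The crop shows the fin top at (552,245), the ball at (120,255), the foot block at (133,228) and the guard mouth edge near crop x≈265. The fin is at about (582,-99.5) and the foot block centre at (592,201), so the rail yaw is about 1.537. The separation and heights match the sizes given. I'll move above the fin.

```bash
cat >> h.py <<'E'
from scipy.spatial.transform import Rotation as Ro
def to(pos,yaw=1.537,roll=np.pi,pitch=0.,cmd=None):
    from rig import sensors
    s=sensors.sense(); R=Ro.from_euler('xyz',s['tcp_rot'])
    t=R.inv()*Ro.from_euler('xyz',[roll,pitch,yaw])
    print('turn',t.as_rotvec().round(4),'shift',(R.inv().apply(np.array(pos)-s['eef_pos'])/1000).round(4),'F',s['contact_force'].round(1),'q',s['qpos'].round(2),'t',s['clock'])
E
python3 -c "
from h import *; to([582,-99.5,200])"
```

```text
turn [-1.0000e-03  7.0000e-04  1.1838e+00] shift [-0.5719 -0.4777  0.0312] F [-0.5 -0.2  0. ] q [ 1.15  0.35  1.63 -0.    1.16 -0.  ] t 0.1
```

Units first: shifts go in shares of 0.75 m and turns go in shares of 120 degrees. So -0.5719 m / 0.75 = -0.7625, -0.4777 m / 0.75 = -0.6369, 1.1838 rad / 2.0944 = 0.5652.

Request:
move_arm(
  motion=[
    [-0.0005,0.0003,0.0716,-0.0953,-0.08,0,0.0854],
    [-0.0005,0.0003,0.1432,-0.1907,-0.16,0,0.0854],
    [-0.0005,0.0003,0.2149,-0.286,-0.24,0,0.0854],
    [-0.0005,0.0003,0.2865,-0.3813,-0.32,0,0.0854],
    [-0.0005,0.0003,0.3581,-0.4767,-0.4,0.0133,0.0854],
    [-0.0005,0.0003,0.4297,-0.572,-0.48,0.0267,0.0854],
    [-0.0005,0.0003,0.5013,-0.6667,-0.56,0.04,0.0854],
    [-0.0005,0.0003,0.5652,-0.7625,-0.6369,0.0416,0.0854],
  ],
)

```text
clock: 1.1
eef_pos: [474.1, 119.3, 215.0]
tcp_rot: [3.141, -0.001, 1.532]
contact_force: [1.6, -0.4, 0.6]
opening: 0.999
grasp_force: 0.0
```

```bash
python3 -c "
from h import *; to([582,-99.5,200])"
```

```text
turn [ 0.0005 -0.0012 -0.0046] shift [-0.2146  0.1162  0.0148] F [ 1.6 -0.4  0.6] q [0.24 0.16 1.94 0.   1.05 0.28] t 1.1
```

Request:
move_arm(
  motion=[
    [0,0,0,-0.06,0.0333,0.004,0.0854],
    [0,0,0,-0.12,0.0667,0.008,0.0854],
    [0,0,0,-0.18,0.1,0.012,0.0854],
    [0,0,0,-0.24,0.1333,0.016,0.0854],
    [0,0,0,-0.2861,0.1549,0.0197,0.0854],
    [0,0,0,-0.2861,0.1549,0.0197,0.0854],
    [0,0,0,-0.2861,0.1549,0.0197,0.0854],
  ],
)

```text
clock: 1.98
eef_pos: [581.9, -96.7, 199.8]
tcp_rot: [-3.141, -0.002, 1.536]
contact_force: [-0.4, 0.5, 0.9]
opening: 1.0
grasp_force: 0.0
```

```bash
python3 - <<'E'
from h import *; to([582,-99.5,60])
from rig import *; import cv2
cp=camera_params('wrist'); p,d=grab_frame('wrist'); cv2.imwrite('pics/w1.png',p[:,:,::-1])
W=cloud(dict(d=d,**cp)); m=(d>0)&(W[...,2]>88)&(W[...,2]<108)
print(m.sum(),np.median(W[m],0),cv2.minAreaRect(W[m][:,:2].astype(np.float32)))
m=(d>0)&(W[...,2]>47)&(W[...,2]<57); print(np.median(W[m],0),cv2.minAreaRect(W[m][:,:2].astype(np.float32)))
E
```

```text
turn [-0.0007 -0.0016 -0.0005] shift [-0.003   0.0003  0.1398] F [-0.4  0.5  0.9] q [-0.17  0.33  1.74  0.    1.07 -0.13] t 1.975
716 [578.21457329 -97.59011803  96.36275848] ((578.1927490234375, -98.9584732055664), (19.008609771728516, 25.963306427001953), 87.59201049804688)
[ 592.9932829  -107.58372402   50.70174149] ((739.33642578125, -155.69720458984375), (249.6533203125, 409.056396484375), 74.8706283569336)
```

View pics/w1.png

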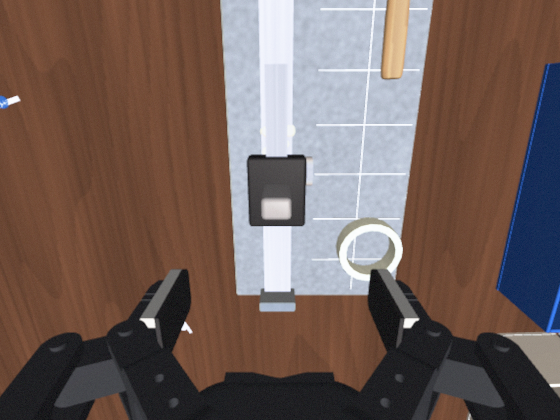

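The wrist view puts the fin top at pixel (276,208), roughly midway between the fingers. By depth that is (578.2,-99.0,96.4), size 19×26 mm, which matches. I'll descend and close gently.

Scaled: 0.137 m / 0.75 = 0.1827, -0.0025 m / 0.75 = -0.0033.

Request:
move_arm(
  motion=[
    [0,0,0,0,-0.0033,0.0467,0.07],
    [0,0,0,0,-0.0033,0.0933,0.06],
    [0,0,0,0,-0.0033,0.1467,0.06],
    [0,0,0,0,-0.0033,0.1733,0.06],
    [0,0,0,0,-0.0033,0.1827,0.06],
    [0,0,0,0,-0.0033,0.1827,0.06],
  ],
  grip_force=20,
)

```text
clock: 2.78
eef_pos: [580.1, -96.2, 63.5]
tcp_rot: [3.141, -0.001, 1.538]
contact_force: [1.1, -0.3, 0.2]
opening: 0.705
grasp_force: 0.0
```

Request:
move_arm(
  motion=[
    [0,0,0,0,0,0,0.035],
    [0,0,0,0,0,0,0.03],
    [0,0,0,0,0,0,0.02],
    [0,0,0,0,0,0,0.02],
    [0,0,0,0,0,0,0.02],
  ],
  grip_force=20,
)

```text
clock: 3.4
eef_pos: [579.3, -96.9, 64.1]
tcp_rot: [-3.141, -0.001, 1.537]
contact_force: [-6.8, 0.1, 8.6]
opening: 0.297
grasp_force: 21.5
```

Scaled: -0.001 m / 0.75 = -0.0013.

Request:
move_arm(
  motion=[
    [0,0,0,0,-0.0013,-0.0013,0.02],
    [0,0,0,0,-0.0013,-0.0013,0.02],
    [0,0,0,0,-0.0013,-0.0013,0.02],
  ],
  grip_force=60,
)

```text
clock: 3.78
eef_pos: [579.2, -96.9, 64.2]
tcp_rot: [3.141, -0.001, 1.537]
contact_force: [0.4, 0.4, -1.9]
opening: 0.292
grasp_force: 61.1
```

Scaled: 0.002 m / 0.75 = 0.0027, 0.0014 m / 0.75 = 0.0019.

Request:
move_arm(
  motion=[
    [0,0,0,0.0009,0,0,0.02],
    [0,0,0,0.0019,0,0,0.02],
    [0,0,0,0.0027,0,0,0.02],
    [0,0,0,0.0027,0,0,0.02],
  ],
)

```text
clock: 4.28
eef_pos: [579.3, -95.3, 64.2]
tcp_rot: [3.141, -0.0, 1.537]
contact_force: [1.5, -5.9, -1.8]
opening: 0.295
grasp_force: 61.1
```

Scaled: 0.003 m / 0.75 = 0.004, 0.0025 m / 0.75 = 0.0033.

Request:
move_arm(
  motion=[
    [0,0,0,0.0009,0,0,0.02],
    [0,0,0,0.0019,0,0,0.02],
    [0,0,0,0.0027,0,0,0.02],
    [0,0,0,0.0033,0,0,0.02],
    [0,0,0,0.004,0,0,0.02],
  ],
)

```text
clock: 4.9
eef_pos: [579.4, -94.5, 64.3]
tcp_rot: [3.141, 0.003, 1.538]
contact_force: [-0.6, -20.0, -3.0]
opening: 0.297
grasp_force: 60.8
```

Scaled: 0.003 m / 0.75 = 0.004, 0.0025 m / 0.75 = 0.0033.

Request:
move_arm(
  motion=[
    [0,0,0,0.0009,0,0,0.02],
    [0,0,0,0.0019,0,0,0.02],
    [0,0,0,0.0027,0,0,0.02],
    [0,0,0,0.0033,0,0,0.02],
    [0,0,0,0.004,0,0,0.02],
  ],
)

```text
clock: 5.52
eef_pos: [579.4, -93.4, 64.3]
tcp_rot: [3.141, 0.005, 1.538]
contact_force: [-2.2, -31.6, -3.8]
opening: 0.292
grasp_force: 60.6
```

```bash
python3 - <<'E'
from h import *; from rig import *; import cv2
s=sensors.sense(); print(s['eef_pos'],s['contact_force'],s['wrist_torque'],s['clock'])
p,d=grab_frame('scene'); q,e=grab_frame('wrist'); print(sensors.sense()['contact_force'])
a=cv2.imread('pics/scene0.png')[190:340,180:360]; b=p[190:340,180:360,::-1]
f=lambda c:cv2.resize(c,None,fx=2.2,fy=2.2,interpolation=cv2.INTER_CUBIC)
cv2.imwrite('pics/d.png',cv2.resize(np.vstack([np.hstack([f(a),f(b)])]),None,fx=1,fy=1))
cv2.imwrite('pics/w2.png',q[:,:,::-1])
E
```

```text
[579.37465996 -93.40627458  64.27571922] [ -2.24842236 -31.60700108  -3.78052433] [-4.59542454  0.29263036 -0.06840783] 5.525
[ -0.9188951 -31.2707057  -4.2749284]
```

View pics/w2.png

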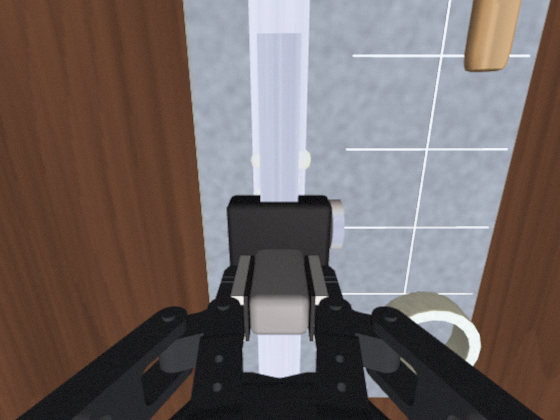

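View pics/d.png

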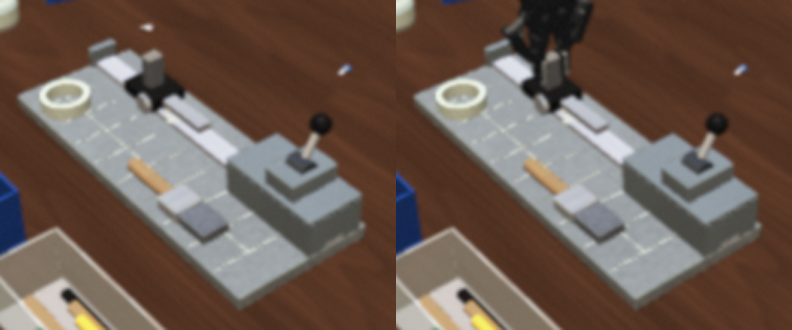

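The wrist view shows the fin held between both pads at (278,290), with the paint dots at (255,158) and (305,158) ahead of the head. In the before/after crop the head looks about where it was. I'll check by depth whether it has moved.

```bash
python3 - <<'E'
from h import *; from rig import *; import cv2
cp=camera_params('wrist'); p,d=grab_frame('wrist'); np.savez('pics/w3.npz',p=p,d=d,**cp)
W=cloud(dict(d=d,**cp)); 
roi=np.zeros(d.shape,bool); roi[240:350,255:303]=1
m=roi&(d>0)&(W[...,2]>93)&(W[...,2]<100); print('fin',np.median(W[m],0),np.percentile(W[m][:,1],[1,99]),np.percentile(W[m][:,0],[1,99]))
roi=np.zeros(d.shape,bool); roi[180:250,225:335]=1
m=roi&(d>0)&(W[...,2]>47)&(W[...,2]<56); print('head front',np.percentile(W[m][:,1],[99,100]),np.percentile(W[m][:,0],[1,99]))
z=np.load('pics/top0.npz'); 
E
```

```text
fin [578.59696651 -94.01464645  96.57866984] [-104.90610099  -86.50099917] [568.66383859 588.38429659]
head front [-61.28923847 -49.51255401] [552.18117821 608.10674884]
```

Scaled: 0.001 m / 0.75 = 0.0013, 0.0005 m / 0.75 = 0.0007.

Request:
move_arm(
  motion=[
    [0,0,0,0.0007,0,0,0.02],
    [0,0,0,0.0013,0,0,0.02],
    [0,0,0,0.0013,0,0,0.02],
    [0,0,0,0.0013,0,0,0.02],
  ],
)

```text
clock: 6.18
eef_pos: [579.4, -93.3, 64.3]
tcp_rot: [3.141, 0.006, 1.538]
contact_force: [-1.2, -36.5, -4.6]
opening: 0.293
grasp_force: 60.5
```

```bash
python3 - <<'E'
from h import *; from rig import *; import cv2
z=np.load('pics/w3.npz'); W=cloud(z); p3=z['p'].astype(int); p1=cv2.imread('pics/w1.png')[:,:,::-1].astype(int)
C3=z['world_from_camera'];K=z['camera_matrix']
def T(pos,r): M=np.eye(4);M[:3,:3]=Ro.from_euler('xyz',r).as_matrix();M[:3,3]=pos;return M
s=sensors.sense()
C1=T([581.9,-96.7,199.8],[-3.141,-.002,1.536])@np.linalg.inv(T([579.37,-93.4,64.28],[3.141,.005,1.538]))@C3
def ray(C,u,v,h):
    d=C[:3,:3]@np.linalg.inv(K)@[u,v,1]; o=C[:3,3]; return (o+d*(h-o[2])/d[2]).round(1)
# head front edge row: column profile along head centreline-offset
for n,p,C,cols,rows in(('w1',p1,C1,(252,260),(140,175)),('w3',p3,C3,(236,248),(170,215))):
    g=p[rows[0]:rows[1],cols[0]:cols[1]].sum(2).mean(1)/3
    r=rows[0]+np.argmin(np.diff(g))+.5; print(n,'edge row',r,g.round()[::3],'head front',ray(C,np.mean(cols),r,52))
for n,C,u,v in(('w1',C1,290,130),('w3',C3,305,158)): print(n,'dot',ray(C,u,v,28),ray(C,u,v,20))
q,d=grab_frame('top'); cv2.imwrite('pics/t2.png',q[:,:,::-1]); 
print(sensors.sense()['contact_force'])
E
```

```text
w1 edge row 154.5 [196. 197. 201. 202. 200.  41.  39.  76.  74.  76.  74.  73.] head front [561.5 -61.8  52. ]
w3 edge row 195.5 [174. 169. 168. 170. 174. 174. 175. 176. 151.  16.  17.  20.  37.  49.
  52.] head front [561.2 -56.2  52. ]
w1 dot [594.  -43.3  28. ] [594.3 -44.1  20. ]
w3 dot [595.4 -42.6  28. ] [596.  -44.2  20. ]
[ -1.32327675 -35.98577834  -4.02307992]
```

The head has moved about 5 mm, and the force is still rising through the friction grip. I'll unload, let go, and push squarely on the fin's rear face with the fingers shut, which also avoids internal grip loads.

Scaled: -0.005 m / 0.75 = -0.0067, -0.0035 m / 0.75 = -0.0047.

Request:
move_arm(
  motion=[
    [0,0,0,-0.0027,0,0,0.02],
    [0,0,0,-0.0047,0,0,0.02],
    [0,0,0,-0.0067,0,0,0.02],
    [0,0,0,-0.0067,0,0,0.02],
  ],
)

```text
clock: 6.72
eef_pos: [579.3, -94.1, 64.3]
tcp_rot: [3.141, 0.0, 1.537]
contact_force: [0.3, -9.7, -2.4]
opening: 0.298
grasp_force: 61.1
```

Scaled: -0.06 m / 0.75 = -0.08, -0.032 m / 0.75 = -0.0427.

Request:
move_arm(
  motion=[
    [0,0,0,0,0,0,0.04],
    [0,0,0,0,0,0,0.055],
    [0,0,0,0,0,-0.04,0.055],
    [0,0,0,-0.0133,0,-0.08,0.05],
    [0,0,0,-0.0427,0,-0.08,0.01],
    [0,0,0,-0.0427,0,-0.08,0.0],
    [0,0,0,-0.0427,0,-0.08,0.0],
    [0,0,0,-0.0427,0,-0.08,0.0],
  ],
)

```text
clock: 7.72
eef_pos: [577.6, -124.5, 123.3]
tcp_rot: [-3.141, -0.002, 1.537]
contact_force: [0.3, -0.3, -0.9]
opening: 0.002
grasp_force: 0.0
```

```bash
python3 - <<'E'
from h import *; from rig import *; import cv2
cp=camera_params('wrist'); p,d=grab_frame('wrist'); W=cloud(dict(d=d,**cp))
m=(d>0)&(W[...,2]>90)&(W[...,2]<104); m[260:]=0
print(m.sum(),np.median(W[m],0),cv2.minAreaRect(W[m][:,:2].astype(np.float32)))
to([580,-123,61])
E
```

```text
1483 [578.50500045 -96.28949316  96.34492651] ((578.386474609375, -97.47982788085938), (19.8560791015625, 25.73810386657715), 89.49885559082031)
turn [-0.0008 -0.0014  0.0003] shift [0.0014 0.0023 0.0624] F [0.4 0.3 0.6] q [-0.22  0.42  1.8   0.    0.92 -0.18] t 7.775
```

Scaled: 0.062 m / 0.75 = 0.0827, 0.055 m / 0.75 = 0.0733.

Request:
move_arm(
  motion=[
    [0,0,0,-0.0027,0.0013,0.04,0],
    [0,0,0,-0.0027,0.0013,0.0733,0],
    [0,0,0,-0.0027,0.0013,0.0827,0],
    [0,0,0,0.0027,0.0013,0.0827,0],
    [0,0,0,0.0053,0.0013,0.0827,0],
    [0,0,0,0.0067,0.0013,0.0827,0],
    [0,0,0,0.0067,0.0013,0.0827,0],
  ],
)

```text
clock: 8.65
eef_pos: [579.7, -119.8, 62.8]
tcp_rot: [3.14, -0.001, 1.537]
contact_force: [0.7, -0.3, -0.5]
opening: 0.002
grasp_force: 0.0
```

Scaled: 0.003 m / 0.75 = 0.004, 0.002 m / 0.75 = 0.0027.

Request:
move_arm(
  motion=[
    [0,0,0,0.0013,0,0,0],
    [0,0,0,0.0027,0,0,0],
    [0,0,0,0.004,0,0,0],
    [0,0,0,0.004,0,0,0],
  ],
)

```text
clock: 9.15
eef_pos: [579.5, -118.4, 62.4]
tcp_rot: [3.141, 0.001, 1.538]
contact_force: [-1.2, -9.0, 1.9]
opening: -0.005
grasp_force: 4.7
```

Scaled: 0.001 m / 0.75 = 0.0013, 0.0005 m / 0.75 = 0.0007.

Request:
move_arm(
  motion=[
    [0,0,0,0.0007,0,0,0],
    [0,0,0,0.0013,0,0,0],
    [0,0,0,0.0013,0,0,0],
  ],
)

```text
clock: 9.52
eef_pos: [579.5, -118.2, 62.5]
tcp_rot: [3.141, 0.002, 1.538]
contact_force: [-1.7, -15.5, 0.3]
opening: 0.001
grasp_force: 7.1
```

Scaled: 0.001 m / 0.75 = 0.0013, 0.0005 m / 0.75 = 0.0007.

Request:
move_arm(
  motion=[
    [0,0,0,0.0007,0,0,0],
    [0,0,0,0.0013,0,0,0],
    [0,0,0,0.0013,0,0,0],
  ],
)

```text
clock: 9.9
eef_pos: [579.6, -117.7, 62.5]
tcp_rot: [3.141, 0.003, 1.538]
contact_force: [-2.1, -16.8, 1.0]
opening: -0.001
grasp_force: 8.3
```

Scaled: 0.001 m / 0.75 = 0.0013, 0.0005 m / 0.75 = 0.0007.

Request:
move_arm(
  motion=[
    [0,0,0,0.0007,0,0,0],
    [0,0,0,0.0013,0,0,0],
    [0,0,0,0.0013,0,0,0],
  ],
)

```text
clock: 10.28
eef_pos: [579.6, -117.5, 62.5]
tcp_rot: [3.14, 0.004, 1.538]
contact_force: [-2.7, -21.3, 0.9]
opening: 0.003
grasp_force: 10.7
```

Scaled: 0.001 m / 0.75 = 0.0013, 0.0005 m / 0.75 = 0.0007.

Request:
move_arm(
  motion=[
    [0,0,0,0.0007,0,0,0],
    [0,0,0,0.0013,0,0,0],
    [0,0,0,0.0013,0,0,0],
  ],
)

```text
clock: 10.65
eef_pos: [579.6, -117.2, 62.5]
tcp_rot: [3.14, 0.005, 1.538]
contact_force: [-3.7, -25.7, 0.5]
opening: 0.002
grasp_force: 13.1
```

Request:
move_arm(
  motion=[
    [0,0,0,0.0007,0,0,0],
    [0,0,0,0.0013,0,0,0],
    [0,0,0,0.0013,0,0,0],
  ],
)

```text
clock: 11.02
eef_pos: [579.6, -117.1, 62.6]
tcp_rot: [3.14, 0.006, 1.539]
contact_force: [-2.4, -31.7, 0.4]
opening: 0.001
grasp_force: 15.6
```

Pushing high on the fin (43 mm above the head's base) probably tips the nose down onto the paint. I'll push low on the head's rear face instead.

Scaled: -0.039 m / 0.75 = -0.052, -0.03 m / 0.75 = -0.04.

Request:
move_arm(
  motion=[
    [0,0,0,-0.0067,0,0,0],
    [0,0,0,-0.0133,0,0,0],
    [0,0,0,-0.04,0,-0.0067,0],
    [0,0,0,-0.052,0,0,0],
    [0,0,0,-0.052,0,0,0],
    [0,0,0,-0.052,0,0.0267,0],
    [0,0,0,-0.052,0,0.0333,0],
    [0,0,0,-0.052,0,0.0333,0],
  ],
)

```text
clock: 12.02
eef_pos: [577.6, -150.3, 36.0]
tcp_rot: [-3.14, -0.002, 1.537]
contact_force: [0.5, 0.0, 0.1]
opening: -0.005
grasp_force: 0.0
```

```bash
python3 - <<'E'
from h import *; from rig import *; import cv2
cp=camera_params('wrist'); p,d=grab_frame('wrist'); W=cloud(dict(d=d,**cp))
cv2.imwrite('pics/w5.png',p[:,:,::-1])
m=(d>0)&(W[...,2]>92)&(W[...,2]<101); m[330:]=0
print(m.sum(),np.median(W[m],0),cv2.minAreaRect(W[m][:,:2].astype(np.float32)))
to([580,-149,37])
E
```

```text
6040 [578.68782081 -95.9349418   96.43666193] ((577.8909912109375, -112.97691345214844), (52.08291244506836, 77.06278991699219), 88.12793731689453)
turn [-0.0006 -0.0013  0.0004] shift [ 0.0015  0.0019 -0.0004] F [-0.1 -0.1 -0.4] q [-0.26  0.55  1.83  0.    0.76 -0.23] t 12.075
```

View pics/w5.png

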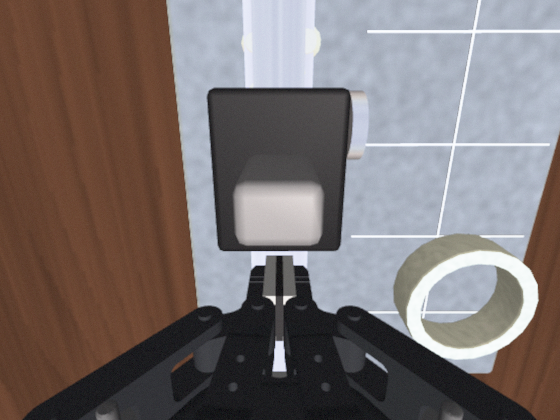

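The fingers, shut at (278,285), are just behind the head's rear edge (row 250) and on the rail's axis. Now I'll push low.

Scaled: 0.007 m / 0.75 = 0.0093, 0.006 m / 0.75 = 0.008.

Request:
move_arm(
  motion=[
    [0,0,0,0.0027,0.0013,0,0],
    [0,0,0,0.0053,0.0013,0,0],
    [0,0,0,0.008,0.0013,0,0],
    [0,0,0,0.0093,0.0013,0,0],
    [0,0,0,0.0093,0.0013,0,0],
  ],
)

```text
clock: 12.7
eef_pos: [579.5, -143.8, 37.2]
tcp_rot: [3.141, -0.001, 1.537]
contact_force: [0.4, 0.6, 0.2]
opening: -0.003
grasp_force: 0.0
```

Scaled: 0.0015 m / 0.75 = 0.002, 0.001 m / 0.75 = 0.0013.

Request:
move_arm(
  motion=[
    [0,0,0,0.0007,0,0,0],
    [0,0,0,0.0013,0,0,0],
    [0,0,0,0.002,0,0,0],
  ],
)

```text
clock: 13.08
eef_pos: [579.6, -143.1, 37.2]
tcp_rot: [3.141, 0.0, 1.537]
contact_force: [-1.0, -7.0, -0.5]
opening: -0.0
grasp_force: 3.5
```

Scaled: 0.001 m / 0.75 = 0.0013, 0.0005 m / 0.75 = 0.0007.

Request:
move_arm(
  motion=[
    [0,0,0,0.0007,0,0,0],
    [0,0,0,0.0013,0,0,0],
    [0,0,0,0.0013,0,0,0],
  ],
)

```text
clock: 13.45
eef_pos: [579.6, -142.9, 37.2]
tcp_rot: [3.141, 0.001, 1.538]
contact_force: [-1.4, -9.8, -0.3]
opening: -0.001
grasp_force: 4.9
```

Scaled: 0.001 m / 0.75 = 0.0013, 0.0005 m / 0.75 = 0.0007.

Request:
move_arm(
  motion=[
    [0,0,0,0.0007,0,0,0],
    [0,0,0,0.0013,0,0,0],
    [0,0,0,0.0013,0,0,0],
  ],
)

```text
clock: 13.82
eef_pos: [579.6, -142.6, 37.2]
tcp_rot: [3.141, 0.002, 1.538]
contact_force: [-2.0, -15.1, -0.6]
opening: -0.004
grasp_force: 7.2
```

Scaled: 0.001 m / 0.75 = 0.0013, 0.0005 m / 0.75 = 0.0007.

Request:
move_arm(
  motion=[
    [0,0,0,0.0007,0,0,0],
    [0,0,0,0.0013,0,0,0],
    [0,0,0,0.0013,0,0,0],
  ],
)

```text
clock: 14.2
eef_pos: [579.6, -142.4, 37.2]
tcp_rot: [3.141, 0.003, 1.538]
contact_force: [-3.2, -19.8, -1.4]
opening: 0.001
grasp_force: 9.5
```

Scaled: 0.001 m / 0.75 = 0.0013, 0.0005 m / 0.75 = 0.0007.

Request:
move_arm(
  motion=[
    [0,0,0,0.0007,0,0,0],
    [0,0,0,0.0013,0,0,0],
    [0,0,0,0.0013,0,0,0],
  ],
)

```text
clock: 14.58
eef_pos: [579.6, -142.2, 37.2]
tcp_rot: [3.141, 0.004, 1.539]
contact_force: [-3.5, -24.4, -2.5]
opening: 0.001
grasp_force: 11.9
```

Scaled: 0.001 m / 0.75 = 0.0013, 0.0005 m / 0.75 = 0.0007.

Request:
move_arm(
  motion=[
    [0,0,0,0.0007,0,0,0],
    [0,0,0,0.0013,0,0,0],
    [0,0,0,0.0013,0,0,0],
  ],
)

```text
clock: 14.95
eef_pos: [579.7, -142.0, 37.3]
tcp_rot: [3.14, 0.005, 1.539]
contact_force: [-2.4, -28.3, -2.3]
opening: 0.0
grasp_force: 14.3
```

Scaled: 0.001 m / 0.75 = 0.0013, 0.0005 m / 0.75 = 0.0007.

Request:
move_arm(
  motion=[
    [0,0,0,0.0007,0,0,0],
    [0,0,0,0.0013,0,0,0],
    [0,0,0,0.0013,0,0,0],
  ],
)

```text
clock: 15.32
eef_pos: [579.7, -141.8, 37.3]
tcp_rot: [3.14, 0.006, 1.539]
contact_force: [-4.9, -33.9, -3.2]
opening: 0.002
grasp_force: 16.8
```

Scaled: 0.0005 m / 0.75 = 0.0007.

Request:
move_arm(
  motion=[
    [0,0,0,0.0007,0,0,0],
    [0,0,0,0.0007,0,0,0],
    [0,0,0,0.0007,0,0,0],
  ],
)

```text
clock: 15.7
eef_pos: [579.7, -140.4, 37.3]
tcp_rot: [3.14, 0.005, 1.538]
contact_force: [-3.9, -27.0, -2.5]
opening: -0.001
grasp_force: 13.2
```

Request:
move_arm(
  motion=[
    [0,0,0,0,0,0,0],
    [0,0,0,0,0,0,0],
  ],
)

```text
clock: 15.95
eef_pos: [579.8, -139.3, 37.2]
tcp_rot: [3.141, 0.003, 1.538]
contact_force: [-2.3, -20.2, -2.4]
opening: -0.002
grasp_force: 10.0
```

Scaled: 0.001 m / 0.75 = 0.0013, 0.0005 m / 0.75 = 0.0007.

Request:
move_arm(
  motion=[
    [0,0,0,0.0007,0,0,0],
    [0,0,0,0.0013,0,0,0],
    [0,0,0,0.0013,0,0,0],
  ],
)

```text
clock: 16.32
eef_pos: [579.8, -137.3, 37.2]
tcp_rot: [3.141, 0.002, 1.538]
contact_force: [-1.7, -13.9, -1.0]
opening: 0.001
grasp_force: 7.5
```

It has broken free without a jump. Next I'll slide it on slowly.

Scaled: 0.006 m / 0.75 = 0.008, 0.002 m / 0.75 = 0.0027.

Request:
move_arm(
  motion=[
    [0,0,0,0.0013,0,0,0],
    [0,0,0,0.0027,0,0,0],
    [0,0,0,0.004,0,0,0],
    [0,0,0,0.0053,0,0,0],
    [0,0,0,0.0067,0,0,0],
    [0,0,0,0.008,0,0,0],
  ],
)

```text
clock: 17.08
eef_pos: [580.0, -129.7, 37.2]
tcp_rot: [3.141, -0.0, 1.537]
contact_force: [-1.6, -3.5, -0.6]
opening: -0.003
grasp_force: 2.4
```

Scaled: 0.012 m / 0.75 = 0.016, 0.003 m / 0.75 = 0.004.

Request:
move_arm(
  motion=[
    [0,0,0,0.002,0,0,0],
    [0,0,0,0.004,0,0,0],
    [0,0,0,0.0067,0,0,0],
    [0,0,0,0.0093,0,0,0],
    [0,0,0,0.012,0,0,0],
    [0,0,0,0.016,0,0,0],
  ],
)

```text
clock: 17.82
eef_pos: [580.4, -116.7, 37.1]
tcp_rot: [3.141, -0.001, 1.537]
contact_force: [-1.0, -2.6, -0.5]
opening: 0.001
grasp_force: 1.5
```

Scaled: 0.039 m / 0.75 = 0.052, 0.034 m / 0.75 = 0.0453.

Request:
move_arm(
  motion=[
    [0,0,0,0.0053,0,0,0],
    [0,0,0,0.012,0,0,0],
    [0,0,0,0.0187,0,0,0],
    [0,0,0,0.0253,0,0,0],
    [0,0,0,0.032,0,0,0],
    [0,0,0,0.0387,0,0,0],
    [0,0,0,0.0453,0,0,0],
    [0,0,0,0.052,0,0,0],
  ],
)

```text
clock: 18.82
eef_pos: [581.6, -77.5, 37.1]
tcp_rot: [3.141, -0.001, 1.537]
contact_force: [-1.7, -3.4, -0.5]
opening: -0.001
grasp_force: 1.6
```

Scaled: 0.037 m / 0.75 = 0.0493, 0.034 m / 0.75 = 0.0453.

Request:
move_arm(
  motion=[
    [0,0,0,0.0067,0,0,0],
    [0,0,0,0.0133,0,0,0],
    [0,0,0,0.02,0,0,0],
    [0,0,0,0.0267,0,0,0],
    [0,0,0,0.0333,0,0,0],
    [0,0,0,0.04,0,0,0],
    [0,0,0,0.0453,0,0,0],
    [0,0,0,0.0493,0,0,0],
  ],
)

```text
clock: 19.82
eef_pos: [582.9, -40.6, 37.2]
tcp_rot: [3.141, -0.001, 1.537]
contact_force: [-2.3, -3.9, -2.0]
opening: 0.001
grasp_force: 1.5
```

Scaled: 0.027 m / 0.75 = 0.036, 0.025 m / 0.75 = 0.0333.

Request:
move_arm(
  motion=[
    [0,0,0,0.004,0,0,0],
    [0,0,0,0.008,0,0,0],
    [0,0,0,0.0133,0,0,0],
    [0,0,0,0.0187,0,0,0],
    [0,0,0,0.024,0,0,0],
    [0,0,0,0.0293,0,0,0],
    [0,0,0,0.0333,0,0,0],
    [0,0,0,0.036,0,0,0],
  ],
)

```text
clock: 20.82
eef_pos: [583.9, -13.7, 37.3]
tcp_rot: [3.141, -0.001, 1.537]
contact_force: [-2.5, -2.4, -1.5]
opening: 0.002
grasp_force: 1.5
```

Scaled: 0.006 m / 0.75 = 0.008, 0.002 m / 0.75 = 0.0027.

Request:
move_arm(
  motion=[
    [0,0,0,0.0027,0,0,0],
    [0,0,0,0.0053,0,0,0],
    [0,0,0,0.008,0,0,0],
  ],
)

```text
clock: 21.2
eef_pos: [584.1, -7.9, 37.3]
tcp_rot: [3.141, -0.001, 1.537]
contact_force: [-2.2, -2.8, -0.3]
opening: 0.003
grasp_force: 1.5
```

Request:
move_arm(
  motion=[
    [0,0,0,0.0027,0,0,0],
    [0,0,0,0.0053,0,0,0],
    [0,0,0,0.008,0,0,0],
  ],
)

```text
clock: 21.58
eef_pos: [584.3, -1.8, 37.3]
tcp_rot: [3.141, -0.001, 1.537]
contact_force: [-2.2, -3.5, -0.6]
opening: 0.002
grasp_force: 1.5
```

Scaled: 0.006 m / 0.75 = 0.008, 0.002 m / 0.75 = 0.0027.

Request:
move_arm(
  motion=[
    [0,0,0,0.0027,0,0,0],
    [0,0,0,0.0053,0,0,0],
    [0,0,0,0.008,0,0,0],
  ],
)

```text
clock: 21.95
eef_pos: [584.6, 4.2, 37.3]
tcp_rot: [3.141, -0.001, 1.537]
contact_force: [-1.6, -2.8, -0.1]
opening: 0.0
grasp_force: 1.5
```

Scaled: 0.006 m / 0.75 = 0.008, 0.004 m / 0.75 = 0.0053.

Request:
move_arm(
  motion=[
    [0,0,0,0.0027,0,0,0],
    [0,0,0,0.0053,0,0,0],
    [0,0,0,0.008,0,0,0],
  ],
)

```text
clock: 22.32
eef_pos: [584.7, 9.6, 37.3]
tcp_rot: [3.141, -0.0, 1.537]
contact_force: [-2.1, -8.4, -1.1]
opening: -0.004
grasp_force: 4.1
```

Request:
move_arm(
  motion=[
    [0,0,0,0,0,0,0],
    [0,0,0,0,0,0,0],
  ],
)

```text
clock: 22.58
eef_pos: [584.7, 9.7, 37.3]
tcp_rot: [3.141, -0.001, 1.537]
contact_force: [-2.4, -5.5, -1.6]
opening: -0.001
grasp_force: 2.7
```

Buffer touched: about 5.5 N static, with friction near 3 N. I'll back off gently, rise and go towards the lever.

Request:
move_arm(
  motion=[
    [0,0,0,-0.0007,0,0,0],
    [0,0,0,-0.0013,0,0,0],
    [0,0,0,-0.0027,0,0,0],
    [0,0,0,-0.0053,0,0,0],
    [0,0,0,-0.016,0,0,0],
    [0,0,0,-0.04,0,-0.0533,0],
    [0,0,0,-0.04,0,-0.12,0],
    [0,0,0,-0.04,0,-0.1933,0],
  ],
)

```text
clock: 23.58
eef_pos: [583.3, -20.8, 183.4]
tcp_rot: [-3.141, -0.001, 1.536]
contact_force: [0.4, -0.3, 0.3]
opening: 0.001
grasp_force: 0.0
```

```bash
python3 - <<'E'
from h import *; from rig import *; import cv2
cp=camera_params('wrist'); p,d=grab_frame('wrist'); W=cloud(dict(d=d,**cp)); cv2.imwrite('pics/w6.png',p[:,:,::-1])
m=(d>0)&(W[...,2]>90)&(W[...,2]<104)&(abs(W[...,1]-56)<25)&(abs(W[...,0]-584)<25)
print('fin',m.sum(),np.median(W[m],0),cv2.minAreaRect(W[m][:,:2].astype(np.float32)))
m=(d>0)&(W[...,2]>66)&(W[...,2]<78)&(W[...,1]>70)&(abs(W[...,0]-588)<35); print('guard',m.sum(),np.percentile(W[m][:,1],[0,1,5]))
to([520,201,180])
E
```

```text
fin 1031 [583.29138704  54.27668005  96.32069215] ((583.3197021484375, 53.955020904541016), (18.94997215270996, 25.628738403320312), 87.93516540527344)
guard 2666 [110.4722743  110.969471   111.89750386]
turn [ 0.0099 -0.0011 -0.0005] shift [ 0.2194 -0.0748  0.0107] F [ 2.  -0.5  4.7] q [-0.04  0.33  1.76  0.    1.04 -0.  ] t 23.625
```

View pics/w6.png

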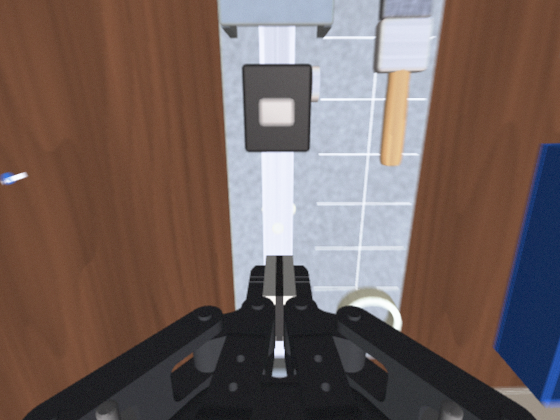

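The head is at y≈54, about 56 mm short of the mouth at y≈110. That is inside the stated range, so it is on the stop. Now the lever.

Scaled: 0.2194 m / 0.75 = 0.2925, 0.19 m / 0.75 = 0.2533.

Request:
move_arm(
  motion=[
    [0,0,0,0.0533,-0.04,0,0],
    [0,0,0,0.12,-0.08,0,0],
    [0,0,0,0.1867,-0.1067,0,0],
    [0,0,0,0.2533,-0.1067,0,0],
    [0,0,0,0.2925,-0.104,0.0133,0],
    [0,0,0,0.2925,-0.104,0.0133,0],
    [0,0,0,0.2925,-0.104,0.0133,0],
  ],
)

```text
clock: 24.5
eef_pos: [513.0, 201.2, 172.4]
tcp_rot: [3.141, -0.001, 1.537]
contact_force: [-0.6, 0.3, -0.6]
opening: -0.0
grasp_force: 0.0
```

```bash
python3 - <<'E'
from h import *; from rig import *; import cv2
to([520,201,128])
cp=camera_params('top'); p,d=grab_frame('top'); W=cloud(dict(d=d,**cp)); cv2.imwrite('pics/t3.png',p[150:215,185:260,::-1])
m=(d>0)&(W[...,2]>130)&(W[...,2]<160)&(abs(W[...,1]-201)<25)&(abs(W[...,0]-565)<22)
print(m.sum(),np.median(W[m],0))
E
```

```text
turn [ 0.0001 -0.0007  0.0002] shift [0.     0.007  0.0444] F [-0.6  0.3 -0.6] q [0.37 0.3  1.85 0.   0.99 0.4 ] t 24.5
0 [nan nan nan]
  return _methods._mean(a, axis=axis, dtype=dtype,
  ret = um.true_divide(
```

Scaled: 0.04 m / 0.75 = 0.0533, 0.032 m / 0.75 = 0.0427.

Request:
move_arm(
  motion=[
    [0,0,0,0,0,0.04,0],
    [0,0,0,0,0,0.0533,0],
    [0,0,0,0,0.0107,0.0533,0],
    [0,0,0,0,0.0187,0.0533,0],
    [0,0,0,0,0.0267,0.0533,0],
    [0,0,0,0,0.0347,0.0533,0],
    [0,0,0,0,0.0427,0.0533,0],
  ],
)

```text
clock: 25.42
eef_pos: [541.2, 201.0, 133.9]
tcp_rot: [-3.133, -0.001, 1.536]
contact_force: [-4.8, 0.5, 3.9]
opening: -0.002
grasp_force: 2.1
```

Scaled: 0.024 m / 0.75 = 0.032, 0.018 m / 0.75 = 0.024.

Request:
move_arm(
  motion=[
    [0,0,0,0,0.008,0,0],
    [0,0,0,0,0.016,0,0],
    [0,0,0,0,0.024,0,0],
    [0,0,0,0,0.032,0,0],
  ],
)

```text
clock: 25.92
eef_pos: [569.6, 199.9, 132.4]
tcp_rot: [3.141, -0.001, 1.537]
contact_force: [-1.5, 0.4, 0.1]
opening: -0.002
grasp_force: 0.7
```

Moving well. I'll go on to about x≈590, then slowly to the end.

Scaled: 0.02 m / 0.75 = 0.0267, 0.015 m / 0.75 = 0.02.

Request:
move_arm(
  motion=[
    [0,0,0,0,0.0067,0,0],
    [0,0,0,0,0.0133,0,0],
    [0,0,0,0,0.02,0,0],
    [0,0,0,0,0.0267,0,0],
  ],
)

```text
clock: 26.42
eef_pos: [589.1, 199.2, 132.2]
tcp_rot: [-3.141, -0.001, 1.537]
contact_force: [-0.7, 0.2, -1.1]
opening: 0.003
grasp_force: 0.7
```

Scaled: 0.005 m / 0.75 = 0.0067, 0.004 m / 0.75 = 0.0053.

Request:
move_arm(
  motion=[
    [0,0,0,0,0.0027,0,0],
    [0,0,0,0,0.0053,0,0],
    [0,0,0,0,0.0067,0,0],
  ],
)

```text
clock: 26.8
eef_pos: [594.1, 199.1, 132.5]
tcp_rot: [3.141, -0.001, 1.537]
contact_force: [-1.7, 0.3, -0.9]
opening: -0.0
grasp_force: 0.5
```

Scaled: 0.004 m / 0.75 = 0.0053, 0.002 m / 0.75 = 0.0027.

Request:
move_arm(
  motion=[
    [0,0,0,0,0.0027,0,0],
    [0,0,0,0,0.0053,0,0],
    [0,0,0,0,0.0053,0,0],
  ],
)

```text
clock: 27.18
eef_pos: [594.9, 199.0, 132.1]
tcp_rot: [-3.136, -0.0, 1.537]
contact_force: [-14.0, 1.8, 6.6]
opening: 0.002
grasp_force: 7.4
```

Request:
move_arm(
  motion=[
    [0,0,0,0,0.0013,0,0],
    [0,0,0,0,0.0027,0,0],
    [0,0,0,0,0.0027,0,0],
  ],
)

```text
clock: 27.55
eef_pos: [595.2, 199.0, 132.0]
tcp_rot: [-3.132, 0.0, 1.537]
contact_force: [-19.6, 2.3, 10.3]
opening: 0.001
grasp_force: 11.0
```

The lever is at its end stop (x≈595, as predicted). I'll retreat and check.

Scaled: -0.2 m / 0.75 = -0.2667, -0.14 m / 0.75 = -0.1867.

Request:
move_arm(
  motion=[
    [0,0,0,0,-0.008,0,0],
    [0,0,0,0,-0.0267,0,0],
    [0,0,0,0,-0.0667,-0.0133,0],
    [0,0,0,0,-0.12,-0.08,0],
    [0,0,0,0,-0.1867,-0.1333,0],
    [0,0,0,0,-0.2667,-0.16,0],
    [0,0,0,0,-0.2667,-0.16,0],
    [0,0,0,0,-0.2667,-0.16,0],
  ],
)

```text
clock: 28.55
eef_pos: [400.4, 205.8, 252.9]
tcp_rot: [3.139, -0.002, 1.538]
contact_force: [-0.4, 0.5, 0.2]
opening: -0.002
grasp_force: 0.0
```

```bash
python3 - <<'E'
from h import *; from rig import *; import cv2
for n in('top','scene'):
    cp=camera_params(n); p,d=grab_frame(n); W=cloud(dict(d=d,**cp))
    for nm,c,zr in(('ball',(620,201),(120,165)),('fin',(586,55),(90,104))):
        m=(d>0)&(W[...,2]>zr[0])&(W[...,2]<zr[1])&(abs(W[...,1]-c[1])<30)&(abs(W[...,0]-c[0])<45)
        if m.any(): print(n,nm,m.sum(),W[m].mean(0).round(1),W[m].min(0).round(),W[m].max(0).round())
    c=p[120:215,175:355] if n=='top' else p[190:340,180:360]
    cv2.imwrite(f'pics/f_{n}.png',cv2.resize(c[:,:,::-1],(400,int(400*c.shape[0]/c.shape[1]))))
a,b=(cv2.imread(f'pics/f_{n}.png') for n in('top','scene'))
cv2.imwrite('pics/fin.png',np.vstack([a,b]))
print(sensors.sense()['contact_force'])
E
```

```text
top ball 66 [619.6 200.4 144.1] [600. 189. 120.] [636. 213. 157.]
top fin 45 [587.4  55.9  96.1] [575.  47.  91.] [601.  64. 101.]
scene ball 95 [624.  205.4 141.6] [608. 192. 120.] [634. 214. 151.]
scene fin 51 [587.   56.5  94.2] [571.  45.  90.] [599.  67.  99.]
[-0.46697853 -0.17546331  0.97671538]
```

View pics/fin.png

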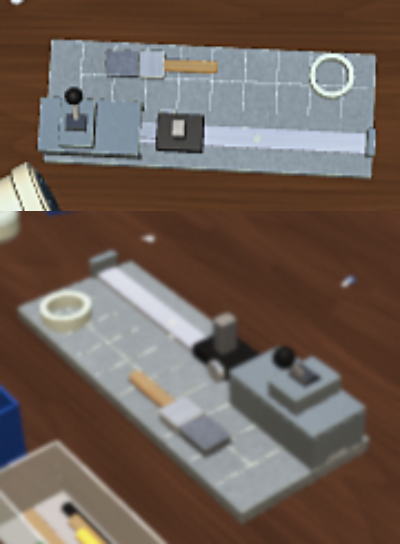

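The top crop shows the ball over on the far side (-y) at (73,95) and the head by the guard at (180,130). The ball is at (≈622,201) as expected, and the brush and tape haven't moved.

```bash
python3 -c "
from rig import order; print(order.sign_off())"
```

```text
the job is handed in; nothing more can be done
None
```

I broke the head free (at about 34 N measured, above the 8–22 N given), slid it slowly onto the hidden stop with about 8 N peak push, and swung the lock lever fully over to its end. The job was handed in at about 29 s, with the arm clear and the brush and tape on the board unmoved.

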